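# Pile the primed panels, then hold the panel box open

### The job

Pile the two loose painting panels squarely, edges flush, on the third one, which stays where it lies on the black rubber mat, and let go of the pile. Then lift the lid of the wooden panel box by its pull bar and hold it open at 40 degrees so that I can lay the pile in; the lid falls shut if you let go, so finish while still holding it there. Leave the tape roll and the paint tube that lie near the work alone.

Things in the scene. Friction and masses are not known exactly. Their poses are not given: they have to be found in the camera images.
- mat: black rubber mat 120 x 90 x 3 mm lying fixed on the table; origin: centre of its underside
- panel_base: painting panel, flat rigid board 90 x 56 x 12 mm (x, y, z), plywood with a white primed face up, 50 g or so; all three panels are alike. Origin: centre of the underside, z up, x along the 90 mm. This one lies loose on the black rubber mat (underside at z = 3 mm), white face up; the pile is built on it.
- panel_1: painting panel, flat rigid board 90 x 56 x 12 mm (x, y, z), plywood with a white primed face up, 50 g or so; all three panels are alike. Origin: centre of the underside, z up, x along the 90 mm. Lies loose on the table. Either loose panel may go on first.
- panel_2: painting panel, flat rigid board 90 x 56 x 12 mm (x, y, z), plywood with a white primed face up, 50 g or so; all three panels are alike. Origin: centre of the underside, z up, x along the 90 mm. Lies loose on the table. Either loose panel may go on first.
- panel_box: square wooden panel box with a lid, standing immovably on the table; 200 x 200 mm, body 55 mm high, with the shut lid 77 mm high. Origin: centre of its underside; -x is its front (pull bar side), +x its hinge side; yaw varies. It carries the lid.
- lid_handle (a point): middle of the pull bar on the front of the lid: a round steel bar 10 mm thick, 100 mm long, parallel to the hinge (box y), standing level 45 mm out from the front face of the box on two 10 mm posts at its ends, 66 mm above the table while the lid is shut; nothing under it or above it. Moves with the lid; 245 mm out from the hinge axis and 11 mm above it while shut.
- lid_hinge (a point): middle of the lid's hinge axis, at the far top edge of the box body, 55 mm above the table; its y axis is the hinge axis (box y).
- lid (a joint): opening angle of the lid in rad: 0 shut (as it starts), grows as the front rises, stop at 1.25; 40 degrees = 0.698. No spring or stay: lid of 0.25 to 0.5 kg, falls shut from every angle; about 1.5 to 3 N at the bar holds it.
- tape_roll: bystander: roll of masking tape lying flat, 104 mm across, 24 mm high; origin: centre of its underside
- tube_white_flat: bystander: short paint tube lying down, 96 x 58 x 37 mm; origin: centre of its underside

How it is judged:
On the way, in this order (a step that is already met when the one before it is completed fails the run):
1. the two loose panels lie squarely piled on the panel on the mat, released and at rest, while the lid is still shut (((horizontal distance between each of panel_1, panel_2 and panel_base below 0.007 m and angle between the x axis of each of panel_1, panel_2 and the x axis of panel_base, either way round below 0.12 rad and angle between each of panel_1, panel_2's own z axis and vertical below 0.06 rad and z of panel_1 in the frame of panel_base between 0.009 and 0.015 m and z of panel_2 in the frame of panel_base between 0.021 and 0.027 m) or (horizontal distance between each of panel_2, panel_1 and panel_base below 0.007 m and angle between the x axis of each of panel_2, panel_1 and the x axis of panel_base, either way round below 0.12 rad and angle between each of panel_2, panel_1's own z axis and vertical below 0.06 rad and z of panel_2 in the frame of panel_base between 0.009 and 0.015 m and z of panel_1 in the frame of panel_base between 0.021 and 0.027 m)) and distance of panel_base from where it was at the start of the episode below 0.025 m and linear speed of each of panel_base, panel_1, panel_2 below 0.02 m/s and contact force between the fingers and panel_base below 0.05 N and contact force between the fingers and panel_1 below 0.05 N and contact force between the fingers and panel_2 below 0.05 N and value of joint lid below 0.05 rad), for 0.2 s.
2. the lid is being lifted with the fingers, the pile untouched (((horizontal distance between each of panel_1, panel_2 and panel_base below 0.007 m and angle between the x axis of each of panel_1, panel_2 and the x axis of panel_base, either way round below 0.12 rad and angle between each of panel_1, panel_2's own z axis and vertical below 0.06 rad and z of panel_1 in the frame of panel_base between 0.009 and 0.015 m and z of panel_2 in the frame of panel_base between 0.021 and 0.027 m) or (horizontal distance between each of panel_2, panel_1 and panel_base below 0.007 m and angle between the x axis of each of panel_2, panel_1 and the x axis of panel_base, either way round below 0.12 rad and angle between each of panel_2, panel_1's own z axis and vertical below 0.06 rad and z of panel_2 in the frame of panel_base between 0.009 and 0.015 m and z of panel_1 in the frame of panel_base between 0.021 and 0.027 m)) and distance of panel_base from where it was at the start of the episode below 0.025 m and linear speed of each of panel_base, panel_1, panel_2 below 0.02 m/s and contact force between the fingers and panel_base below 0.05 N and contact force between the fingers and panel_1 below 0.05 N and contact force between the fingers and panel_2 below 0.05 N and value of joint lid above 0.3 rad and contact force between the fingers and panel_box above 0.3 N), for 0.1 s.
At the end, for the whole second after the job is handed in: the fingers hold the lid still at 40 degrees (35 to 45); the three panels lie flat in one pile on the mat, each loose one within 7 mm and 0.12 rad (7 degrees) of the lowest, which has moved less than 25 mm; the pile is at rest and not touched by the fingers (((horizontal distance between each of panel_1, panel_2 and panel_base below 0.007 m and angle between the x axis of each of panel_1, panel_2 and the x axis of panel_base, either way round below 0.12 rad and angle between each of panel_1, panel_2's own z axis and vertical below 0.06 rad and z of panel_1 in the frame of panel_base between 0.009 and 0.015 m and z of panel_2 in the frame of panel_base between 0.021 and 0.027 m) or (horizontal distance between each of panel_2, panel_1 and panel_base below 0.007 m and angle between the x axis of each of panel_2, panel_1 and the x axis of panel_base, either way round below 0.12 rad and angle between each of panel_2, panel_1's own z axis and vertical below 0.06 rad and z of panel_2 in the frame of panel_base between 0.009 and 0.015 m and z of panel_1 in the frame of panel_base between 0.021 and 0.027 m)) and distance of panel_base from where it was at the start of the episode below 0.025 m and linear speed of each of panel_base, panel_1, panel_2 below 0.02 m/s and contact force between the fingers and panel_base below 0.05 N and contact force between the fingers and panel_1 below 0.05 N and contact force between the fingers and panel_2 below 0.05 N and value of joint lid between 0.6109 and 0.7854 rad and velocity of joint lid between -0.05 and 0.05 rad/s and contact force between the fingers and panel_box above 0.3 N); the arm keeps its last pose, push and grip.
It fails at once if the roll of masking tape is moved more than 30 mm (distance of tape_roll from where it was at the start of the episode above 0.03 m).
It fails at once if the paint tube is moved more than 30 mm (distance of tube_white_flat from where it was at the start of the episode above 0.03 m).
It also fails if it takes over 72 s, if anything falls off the work surface, if the arm or the gripper's body presses on something with over 40 N, if the wrist force passes 120 N, or if a joint passes its speed limit or range.

### The arm

A 7-joint arm with a two-finger parallel gripper is mounted at the origin on the work surface; the furniture and walls round the work are solid. World frame = base frame: x ahead of the robot, y to its left, z up, the work surface at z = 0. Lengths are in m, angles in rad, forces in N, time in s.
With the tool pointing down it reaches from about 0.425 to 0.925 m from the base axis. Payload 6.8 kg.
Tool frame: the origin (TCP) lies midway between the tips of the shut fingers; the grasp point (between the pads) lies arm.pinch_z behind it (arm.pinch_z is the distance from the TCP to the grasp point, in m); z points along the fingers, y is the line along which they close (so a half turn about z gives the same grasp; the last joint's range is limited). The gripper opens to 88 mm and grips with 3 to 60 N. Pads are 20 mm wide; open, the fingers measure 115 mm over their backs; the gripper's body (75 mm by 178 mm) begins 61 mm behind the grasp point.
Start: joints at [1.052, 0.477, 0.022, 1.555, -0.011, 1.109, -0.083], TCP at [0.27, -0.619, 0.223] pointing down, gripper open.
Joint ranges: [-2.96, 2.96], [-0.34, 2.1], [-1.41, 1.46], [0.24, 2.44], [-1.37, 4.51], [0.17, 1.92], [-2.96, 2.96]. Speed limits (rad/s): [2.39, 2.39, 3.14, 3.14, 3.14, 3.14, 3.14].

### API

Orientations are given as a 3x3 rotation matrix whose columns are the frame's x, y, z axes.
In Python, from bench import arm, eyes, workorder, recognise gives the robot as it stands.
- The arm moves only by the tool apply_moves, never from a script. Its argument "targets" is text: rows parted by semicolons, each of 7 numbers parted by spaces: the shift along the tool's x, y, z as a fraction of full scale, then the turn, a rotation vector about the tool's x, y, z as a fraction of full scale, then the finger opening in mm, from 0 to 87.8. A call has 1 to 20 rows; each row shifts and turns the commanded pose from where the row before left it, along the tool's axes as they then stand; what a row does not reach is not made up. Full scale, the value 1, is 0.2 m for a shift and pi rad for a turn. A row lasts 1/10 s, in which the tool goes at most 50 mm and 8.59 degrees, less where a joint would pass 70% of its speed; a pose out of reach is approached as far as the arm can. A call with a number of a shift or a turn outside -1 to 1 is refused whole. A call with a gripper value outside its range is refused whole. The fingers move at their own pace and stop on an object; the grip force is fixed at half the most. Time passes only in rows, so rows that do not move let the fingers close. It gives the time, the measured TCP pose, the force, the opening and the grip force at its end, in the units of the state.
- arm.observe(): the state, without advancing time (a new reading comes with each control period).
- eyes.camera(name): name is "side" or "top"; returns a dict with "pixels" (384x512x3 uint8, red, green, blue), "camera_matrix" (3x3 intrinsics, pixels), "dist" ([k1, k2, p1, p2, k3] as OpenCV has them; the pictures are not rectified), "pose" (4x4, takes a point from camera to world coordinates). Camera axes: x right, y up, looking along -z (the intrinsics and any distortion apply to the point x, -y, -z); pixel columns grow to the right and rows downward; lengths in m; the calibration is good to about 2 mm. A picture is of the moment at which its call begins. There is no depth.
- workorder.sign_off(): hands the job in; it is judged then, once.
Trained networks look in a picture, given as the dict that the camera call returned (one of the last four; its "shot" number tells which), for a name from the list of things; names that differ only in an ending like _2 or _b are one class to them, and where a whole thing is asked for, a point or a joint stands for the part that bears it (a point fixed in the world has none). Each returns a list of dicts, best first, with "p" (0 to 1); they miss things now and then, are a little off and sometimes report something else, mostly with a low value. They report only what shows in the picture. A call takes as long as a camera call.
- recognise(picture, label): "box" ([left, top, right, bottom] in pixels, round what is visible of it).
The state is a dict: "t": time; "joint_pos": joint angles; "dq": joint speeds; "tau": joint torques, N m; "tool_pos": TCP position; "ee_rot": TCP orientation; "wrist_force": force on the tool from outside, world axes, zero at the start; "wrist_torque": the same for the moment, N m; "grip_width": finger opening in m; "finger_force": force on a finger pad.
Only numpy, scipy, OpenCV 4.12 (cv2) and the standard library are available. Lean on these libraries where they do the work, as an engineer would, in place of code of your own. Each camera call takes 0.05 s, during which the arm holds its last target. There are 200 camera calls.

## Working session

There is one attempt and no reset: what is moved stays moved. The work goes in short steps, Python scripts to look and compute and a tool call to move; the robot and the scene stay as the last step left them, time stands still between calls to the robot, and variables do not carry over. Pictures are saved under pics/ and viewed, at most 10 in all, crops included, and the job is handed in when it is done.

Besides the shell and the picture viewer there is one more tool, called after ">>>" as name(argument=value, ...) on one line, values as JSON. apply_moves: Moves the arm, as the interface text tells. Shift numbers are shares of 0.2 m and turn numbers shares of pi rad, none past 1 either way. Its arguments: {"type":"object","properties":{"targets":{"type":"string"}},"required":["targets"]}

```bash
mkdir -p pics; ls; python3 - <<'E'
from bench import arm, eyes, recognise
import cv2, numpy as np
s=arm.observe(); print(s['t'],s['tool_pos'],np.round(s['ee_rot'],3).tolist(),arm.pinch_z,s['grip_width'])
for n in ('top','side'):
    p=eyes.camera(n); cv2.imwrite(f'pics/{n}0.png',p['pixels'][:,:,::-1])
    print(n,p['camera_matrix'],p['dist'],np.round(p['pose'],4).tolist())
    for l in ('panel_1','mat','panel_box','lid_handle','tape_roll','tube_white_flat'):
        print(l,[(round(d['p'],2),np.round(d['box']).tolist()) for d in recognise(p,l)][:4])
E
```

```text
pics
0.0 [ 0.2692991  -0.61830555  0.22171779] [[0.917, 0.399, -0.001], [0.399, -0.917, 0.002], [-0.0, -0.002, -1.0]] 0.0187 0.08781906734949972
top [[413.84441816   0.         254.61582944]
 [  0.         413.84441816 192.17843063]
 [  0.           0.           1.        ]] [0.01154421 0.         0.         0.         0.        ] [[0.0052, 0.9957, -0.0927, 0.4807], [-1.0, 0.0054, 0.0024, -0.0222], [0.0029, 0.0927, 0.9957, 1.0484], [0.0, 0.0, 0.0, 1.0]]
panel_1 [(0.77, [301.0, 159.0, 331.0, 199.0]), (0.75, [274.0, 225.0, 304.0, 264.0])]
mat [(0.88, [321.0, 218.0, 367.0, 269.0])]
panel_box [(0.66, [119.0, 133.0, 222.0, 252.0])]
lid_handle [(0.6, [122.0, 134.0, 220.0, 251.0])]
tape_roll [(0.72, [119.0, 135.0, 218.0, 252.0]), (0.64, [230.0, 131.0, 271.0, 173.0])]
tube_white_flat [(0.88, [365.0, 153.0, 389.0, 187.0])]
side [[375.04489277   0.         258.17869916]
 [  0.         375.04489277 187.06229447]
 [  0.           0.           1.        ]] [-0.05183814  0.          0.          0.          0.        ] [[0.8528, -0.4197, 0.3107, 0.8762], [0.5221, 0.6715, -0.5258, -0.5215], [0.012, 0.6106, 0.7918, 0.8288], [0.0, 0.0, 0.0, 1.0]]
panel_1 [(0.77, [213.0, 240.0, 255.0, 267.0]), (0.57, [183.0, 194.0, 218.0, 216.0])]
mat [(0.62, [141.0, 223.0, 198.0, 272.0])]
panel_box [(0.97, [242.0, 107.0, 334.0, 192.0])]
lid_handle [(0.91, [241.0, 112.0, 336.0, 179.0])]
tape_roll [(0.57, [273.0, 191.0, 311.0, 236.0])]
tube_white_flat [(0.96, [189.0, 290.0, 233.0, 335.0]), (0.73, [146.0, 229.0, 184.0, 261.0]), (0.65, [215.0, 242.0, 256.0, 269.0]), (0.3, [272.0, 196.0, 314.0, 234.0])]
```

```bash
python3 - <<'E'
import cv2
a=cv2.imread('pics/top0.png')[110:290,100:400]
cv2.imwrite('pics/topc.png',cv2.resize(a,(800,480),interpolation=cv2.INTER_CUBIC))
a=cv2.imread('pics/side0.png')[95:345,120:350]
cv2.imwrite('pics/sidec.png',cv2.resize(a,(552,600),interpolation=cv2.INTER_CUBIC))
E
```

```text
(no output)
```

View pics/topc.png

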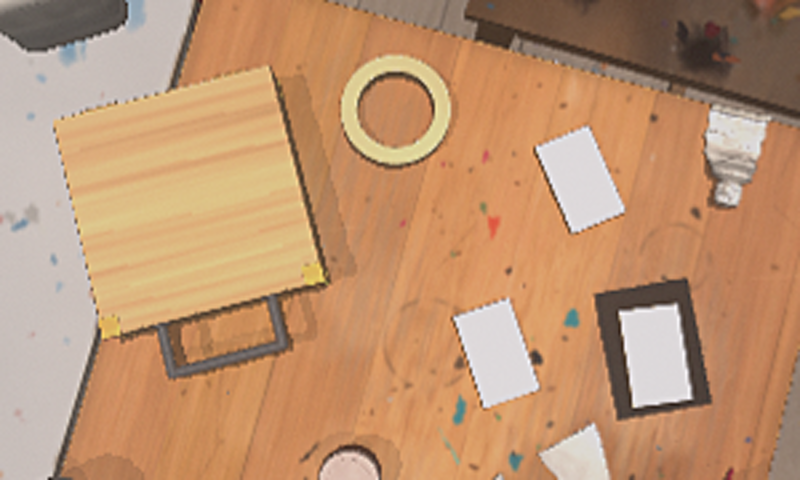

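View pics/sidec.png

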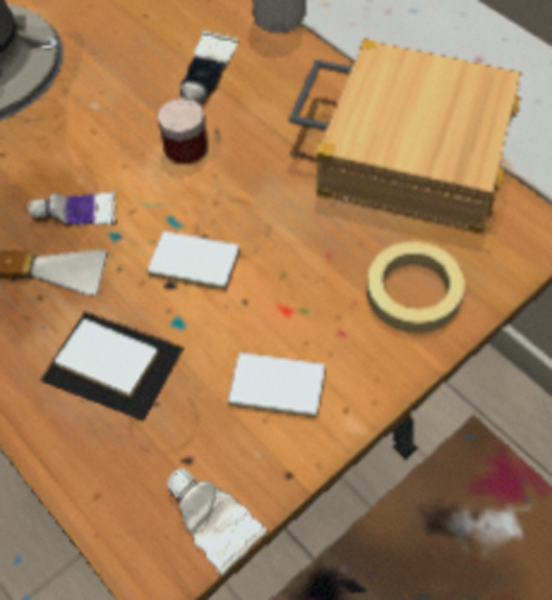

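The top view shows the box at about pixel (170,190), with the bar on its near side around (185,245). The loose panels are near (316,178) and (288,243), and the base panel on the mat near (345,243). The side view agrees. Next I'll measure poses in world coordinates.

```bash
cat > h.py <<'E'
import cv2, numpy as np
from bench import arm, eyes, recognise
def toworld(p,uv,z):
    n=cv2.undistortPoints(np.float64(uv).reshape(-1,1,2),p['camera_matrix'],np.array(p['dist'])).reshape(-1,2)
    P=p['pose']; d=np.c_[n[:,0],-n[:,1],-np.ones(len(n))]@P[:3,:3].T
    return (P[:3,3]+d*((z-P[2,3])/d[:,2])[:,None])[:,:2]
def project(p,X):
    P=p['pose']; c=(np.float64(X)-P[:3,3])@P[:3,:3]; c=c*[1,-1,-1]
    return cv2.projectPoints(c,np.zeros(3),np.zeros(3),p['camera_matrix'],np.array(p['dist']))[0].reshape(-1,2)
def rect(p,box,z,k=8,thr=None):
    l,t,r,b=[int(v) for v in np.array(box)+[-4,-4,5,5]]
    g=p['pixels'][t:b,l:r].min(2)
    if thr is None: thr=(np.percentile(g,97)+np.percentile(g,25))/2
    G=cv2.resize(g,None,fx=k,fy=k,interpolation=cv2.INTER_CUBIC)
    c=max(cv2.findContours((G>thr).astype(np.uint8),cv2.RETR_EXTERNAL,cv2.CHAIN_APPROX_NONE)[0],key=cv2.contourArea)
    w=toworld(p,(c.reshape(-1,2)+.5)/k-.5+[l,t],z)
    (cx,cy),(a,h),th=cv2.minAreaRect(np.float32(w*1000))
    if a<h: a,h,th=h,a,th+90
    return np.round([cx,cy,a,h,(th+90)%180-90],1)
E
python3 - <<'E'
from h import *
B={'top':[[301,159,331,199],[274,225,304,264],[330,221,361,264]],'side':[[213,240,258,270],[180,191,221,217],[141,226,188,261]]}
for n in B:
    p=eyes.camera(n)
    for b,z in zip(B[n],(.012,.012,.015)): print(n,rect(p,b,z))
    # lid corners in top (z .077), bar
    if n=='top':
        f=lambda q:np.array(q)/[800/300,480/180]+[100,110]-.5
        w=toworld(p,f([[55,120],[271,67],[326,285],[100,338]]),.077);print(w.round(4).tolist(),w.mean(0))
        print(np.linalg.norm(np.diff(w,axis=0),axis=1))
        w=toworld(p,f([[172,373],[290,345]]),.066);print('bar ends',w.round(4).tolist())
        w=toworld(p,f([[396,110]]),.024);print('tape',w); print('tube',toworld(p,f([[733,155]]),.02))
E
```

```text
top [ 617.2 -182.5   90.8   55.8   23. ]
top [ 453.5 -102.7   90.9   56.2   19.1]
top [ 452.3 -250.6   90.9   56.6    7.9]
[[0.6591, 0.2949], [0.7083, 0.1038], [0.5137, 0.0522], [0.4665, 0.2489]] [0.58689614 0.17495248]
[0.19736715 0.20135187 0.20235531]
bar ends [[0.4359, 0.1877], [0.4609, 0.0842]]
tape [[ 0.6803076 -0.0075637]]
tube [[ 0.63988205 -0.32488885]]
side [ 614.6 -183.    90.6   56.9   23.1]
side [ 450.5 -103.6   90.5   57.4   19. ]
side [ 449.6 -251.6   90.8   57.1    7.9]
```

Both cameras agree within 3 mm, and the sizes match (90.8 x 56). The lid comes out at 200 mm square, yaw about 14°. First move is over the far panel.

>>> apply_moves(targets="0.176 -0.093 0 0 0 0 87.8;0.176 -0.093 0 0 0 0 87.8;0.176 -0.093 0 0 0 0 87.8;0.176 -0.093 0 0 0 0 87.8;0.176 -0.093 0 0 0 0 87.8;0.176 -0.093 0 0 0 0 87.8;0.176 -0.093 0 0 0 0 87.8;0.176 -0.093 0 0 0 0 87.8;0.176 -0.093 0 0 0 0 87.8;0.176 -0.093 0 0 0 0 87.8;0.176 -0.093 0 0 0 0 87.8;0.176 -0.093 0 0 0 0 87.8;0.176 -0.093 0 0 0 0 87.8;0.176 -0.093 0 0 0 0 87.8;0 0 0 0 0 0 87.8;0 0 0 0 0 0 87.8")

```text
t: 2.4
tool_pos: [0.6177, -0.1824, 0.2225]
ee_rot: [[0.916, 0.401, -0.0], [0.401, -0.916, 0.0], [-0.0, -0.0, -1.0]]
wrist_force: [0.3, 0.5, -0.1]
grip_width: 0.0877
finger_force: 0.0
```

```bash
cat > go.py <<'E'
import sys; from h import *
from scipy.spatial.transform import Rotation as Ro
x,y,z,yaw=map(float,sys.argv[1:5]); a=np.radians(yaw)
s=arm.observe(); R=np.array(s['ee_rot']); T=np.array([[np.cos(a),np.sin(a),0],[np.sin(a),-np.cos(a),0],[0,0,-1]])
print('t',round(s['t'],2),'pos',np.round(s['tool_pos'],4),'yaw',round(np.degrees(np.arctan2(R[1,0],R[0,0])),2),'w',round(s['grip_width'],4),'F',np.round(s['wrist_force'],1),np.round(s['finger_force'],1))
print('j',np.round(s['joint_pos'],2))
d=np.array([x,y,z])-s['tool_pos']
print('shift first',np.round(R.T@d/.2,4),'turn',np.round(Ro.from_matrix(R.T@T).as_rotvec()/np.pi,4),'| shift after turn',np.round(T.T@d/.2,4))
E
python3 go.py .616 -.1827 .004 23.05
```

```text
t 2.4 pos [ 0.6177 -0.1824  0.2225] yaw 23.66 w 0.0877 F [ 0.3  0.5 -0.1] 0.0
j [ 0.3   0.43 -0.16  1.63  0.07  1.09 -1.03]
shift first [-0.0085 -0.0018  1.0924] turn [-0.      0.0001  0.0034] | shift after turn [-0.0087 -0.0018  1.0924]
```

>>> apply_moves(targets="-0.0085 -0.002 0.1 0 0 0.0034 87.8;0 0 0.15 0 0 0 87.8;0 0 0.15 0 0 0 87.8;0 0 0.15 0 0 0 87.8;0 0 0.15 0 0 0 87.8;0 0 0.15 0 0 0 87.8;0 0 0.1 0 0 0 87.8;0 0 0.06 0 0 0 87.8;0 0 0.04 0 0 0 87.8;0 0 0.03 0 0 0 87.8;0 0 0 0 0 0 87.8;0 0 0 0 0 0 87.8")

```text
t: 3.6
tool_pos: [0.6162, -0.1839, 0.0075]
ee_rot: [[0.921, 0.389, 0.001], [0.389, -0.921, -0.0], [0.001, 0.001, -1.0]]
wrist_force: [-0.0, -0.3, 0.5]
grip_width: 0.0878
finger_force: 0.0
```

```bash
python3 go.py .616 -.1827 .004 23.05
```

```text
t 3.6 pos [ 0.6162 -0.1839  0.0075] yaw 22.92 w 0.0878 F [-0.  -0.3  0.5] 0.0
j [ 0.29  0.68 -0.13  1.77  0.13  0.7  -1.08]
shift first [ 0.0012 -0.006   0.0173] turn [ 0.0003 -0.0003 -0.0007] | shift after turn [ 0.0012 -0.006   0.0173]
```

>>> apply_moves(targets="0 -0.006 0.015 0 0 0 87.8;0 0 0 0 0 0 87.8;0 0 0 0 0 0 45;0 0 0 0 0 0 45;0 0 0 0 0 0 45;0 0 0 0 0 0 45;0 0 0 0 0 0 45;0 0 0 0 0 0 45")

```text
t: 4.4
tool_pos: [0.6153, -0.1826, 0.0037]
ee_rot: [[0.921, 0.389, 0.0], [0.389, -0.921, -0.0], [0.0, 0.0, -1.0]]
wrist_force: [-0.4, -0.5, -0.1]
grip_width: 0.0553
finger_force: 30.0
```

```bash
python3 go.py .451 -.251 .12 7.9
```

```text
t 4.4 pos [ 0.6153 -0.1826  0.0037] yaw 22.92 w 0.0553 F [-0.4 -0.5 -0.1] 30.0
j [ 0.29  0.69 -0.13  1.77  0.13  0.69 -1.09]
shift first [-0.8896 -0.0048 -0.5815] turn [ 0.     -0.      0.0834] | shift after turn [-0.8605  0.2258 -0.5814]
```

>>> apply_moves(targets="0 0 -0.05 0 0 0 45;0 0 -0.15 0 0 0 45;0 0 -0.15 0 0 0 45;0 0 0 0 0 0.02 45;0 0 0 0 0 0.03 45;0 0 0 0 0 0.0334 45;-0.06 0.0158 0 0 0 0 45;-0.12 0.032 0 0 0 0 45;-0.12 0.032 0 0 0 0 45;-0.12 0.032 0 0 0 0 45;-0.12 0.032 0 0 0 0 45;-0.12 0.032 0 0 0 0 45;-0.12 0.032 0 0 0 0 45;-0.08 0.018 0 0 0 0 45;0 0 0 0 0 0 45;0 0 0 0 0 0 45;0 0 0 0 0 0 45")

```text
t: 6.1
tool_pos: [0.4525, -0.2503, 0.0739]
ee_rot: [[0.99, 0.14, 0.001], [0.14, -0.99, 0.0], [0.001, 0.0, -1.0]]
wrist_force: [0.6, -0.3, 0.1]
grip_width: 0.0556
finger_force: 30.0
```

```bash
python3 go.py .451 -.251 .020 7.9; python3 go.py .451 -.251 .020 7.9|tail -1;  python3 - <<'E'
from h import *
p=eyes.camera('side'); a=p['pixels'][180:290,110:240,::-1]
cv2.imwrite('pics/s1.png',cv2.resize(a,None,fx=5,fy=5,interpolation=cv2.INTER_CUBIC))
E
```

```text
t 6.1 pos [ 0.4525 -0.2503  0.0739] yaw 8.03 w 0.0556 F [ 0.6 -0.3  0.1] 30.0
j [ 0.45  0.42 -0.08  2.05  0.05  0.67 -1.1 ]
shift first [-0.0083  0.0025  0.2694] turn [ 0.     -0.0004  0.0007] | shift after turn [-0.008   0.0025  0.2694]
shift first [-0.0083  0.0025  0.2694] turn [ 0.     -0.0004  0.0007] | shift after turn [-0.008   0.0025  0.2694]
```

View pics/s1.png

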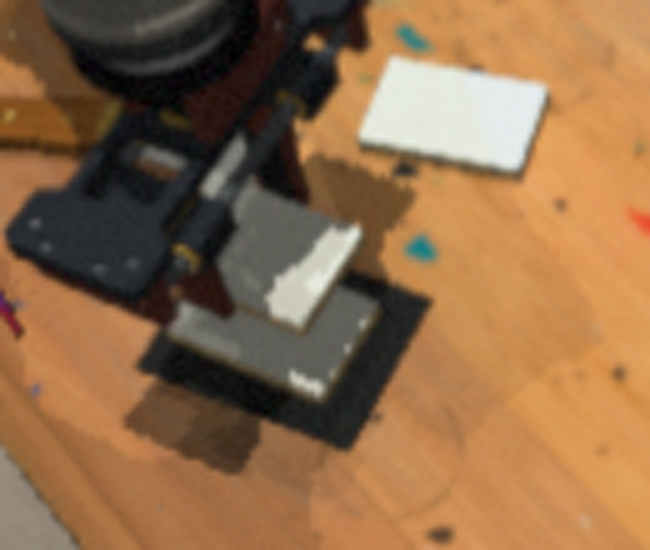

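The picture shows the held panel level above the base panel, lined up with it; the second loose panel is undisturbed. Lowering.

>>> apply_moves(targets="-0.008 0.0025 0.05 0 0 0 45;0 0 0.1 0 0 0 45;0 0 0.06 0 0 0 45;0 0 0.03 0 0 0 45;0 0 0.015 0 0 0 45;0 0 0 0 0 0 45;0 0 0 0 0 0 45")

```text
t: 6.85
tool_pos: [0.45, -0.2518, 0.0231]
ee_rot: [[0.99, 0.138, 0.001], [0.138, -0.99, -0.0], [0.001, 0.0, -1.0]]
wrist_force: [-0.6, -0.8, -0.3]
grip_width: 0.0556
finger_force: 30.0
```

```bash
python3 go.py .451 -.251 .0193 7.9
```

```text
t 6.85 pos [ 0.45   -0.2518  0.0231] yaw 7.91 w 0.0556 F [-0.6 -0.8 -0.3] 30.0
j [ 0.45  0.51 -0.07  2.08  0.07  0.56 -1.11]
shift first [ 0.0057 -0.0034  0.0188] turn [ 0.0001 -0.0002  0.0001] | shift after turn [ 0.0058 -0.0034  0.0188]
```

>>> apply_moves(targets="0.003 -0.0017 0.01 0 0 0 45;0 0 0.006 0 0 0 45;0 0 0 0 0 0 45;0 0 0 0 0 0 45")

```text
t: 7.25
tool_pos: [0.4501, -0.2513, 0.0196]
ee_rot: [[0.99, 0.138, 0.0], [0.138, -0.99, -0.0], [0.0, 0.0, -1.0]]
wrist_force: [-0.2, 0.9, -0.4]
grip_width: 0.0559
finger_force: 30.0
```

```bash
python3 go.py .451 -.251 .0193 7.9
```

```text
t 7.25 pos [ 0.4501 -0.2513  0.0196] yaw 7.91 w 0.0559 F [-0.2  0.9 -0.4] 30.0
j [ 0.45  0.51 -0.07  2.08  0.07  0.55 -1.11]
shift first [ 0.0044 -0.0007  0.0013] turn [ 0.     -0.      0.0001] | shift after turn [ 0.0044 -0.0007  0.0013]
```

>>> apply_moves(targets="0.002 0 0.003 0 0 0 45;0 0 0 0 0 0 45")

```text
t: 7.45
tool_pos: [0.4505, -0.2512, 0.0189]
ee_rot: [[0.99, 0.138, 0.0], [0.138, -0.99, -0.0], [0.0, 0.0, -1.0]]
wrist_force: [-0.2, 0.8, -0.5]
grip_width: 0.0556
finger_force: 30.0
```

>>> apply_moves(targets="0 0 0.003 0 0 0 45;0 0 0 0 0 0 45")

```text
t: 7.65
tool_pos: [0.4506, -0.2512, 0.0186]
ee_rot: [[0.99, 0.138, 0.0], [0.138, -0.99, -0.0], [0.0, 0.0, -1.0]]
wrist_force: [-0.9, 1.2, 5.0]
grip_width: 0.0555
finger_force: 30.0
```

Contact at 5 N. Releasing and lifting off.

>>> apply_moves(targets="0 0 0 0 0 0 64;0 0 0 0 0 0 80;0 0 0 0 0 0 87.8;0 0 0 0 0 0 87.8;0 0 -0.03 0 0 0 87.8;0 0 -0.15 0 0 0 87.8;0 0 -0.2 0 0 0 87.8;0 0 -0.15 0 0 0 87.8;0 0 0 0 0 0 87.8")

```text
t: 8.55
tool_pos: [0.4532, -0.2524, 0.1287]
ee_rot: [[0.99, 0.137, 0.007], [0.137, -0.991, -0.003], [0.007, 0.004, -1.0]]
wrist_force: [0.0, -1.3, -1.2]
grip_width: 0.0881
finger_force: 0.0
```

```bash
python3 go.py .452 -.1032 .004 19.05
```

```text
t 8.55 pos [ 0.4532 -0.2524  0.1287] yaw 7.9 w 0.0881 F [ 0.  -1.3 -1.2] 0.0
j [ 0.46  0.34 -0.09  2.02  0.04  0.78 -1.08]
shift first [ 0.0924 -0.7426  0.6209] turn [ 0.0016 -0.002  -0.062 ] | shift after turn [ 0.238  -0.7073  0.6234]
```

Move over panel B (still high), turn included, then measure the pile from the top with the arm out of the way.

>>> apply_moves(targets="0 0 0 0 0 -0.03 87.8;0 0 0 0 0 -0.032 87.8;0.034 -0.1 0 0 0 0 87.8;0.034 -0.1 0 0 0 0 87.8;0.034 -0.1 0 0 0 0 87.8;0.034 -0.1 0 0 0 0 87.8;0.034 -0.1 0 0 0 0 87.8;0.034 -0.1 0 0 0 0 87.8;0.034 -0.107 0 0 0 0 87.8;0 0 0 0 0 0 87.8;0 0 0 0 0 0 87.8")

```text
t: 9.65
tool_pos: [0.449, -0.1021, 0.124]
ee_rot: [[0.945, 0.328, -0.001], [0.328, -0.945, -0.0], [-0.001, -0.0, -1.0]]
wrist_force: [0.4, -0.6, -0.2]
grip_width: 0.088
finger_force: 0.0
```

```bash
python3 go.py .452 -.1032 .0045 19.05; python3 - <<'E'
from h import *
for n,b in (('top',[330,221,361,264]),('side',[141,224,188,259])):
    p=eyes.camera(n); l,t,r,bb=b
    print(n,rect(p,b,.027)); cv2.imwrite(f'pics/{n}2.png',p['pixels'][:,:,::-1])
a=cv2.imread('pics/top2.png')[200:290,250:400]; b=cv2.imread('pics/side2.png')[200:290,110:260]
cv2.imwrite('pics/m2.png',np.hstack([cv2.resize(v,(400,240),interpolation=cv2.INTER_CUBIC) for v in (a,b)]))
E
```

```text
t 9.65 pos [ 0.449  -0.1021  0.124 ] yaw 19.13 w 0.088 F [ 0.4 -0.6 -0.2] 0.0
j [ 0.26  0.27 -0.2   2.14  0.08  0.74 -1.22]
shift first [0.0126 0.0103 0.5975] turn [-0.      0.0002  0.0004] | shift after turn [0.0123 0.0102 0.5975]
top [ 454.3 -264.1   90.4   28.2    8.9]
side [ 449.2 -250.5   91.5   57.6    8. ]
```

View pics/m2.png

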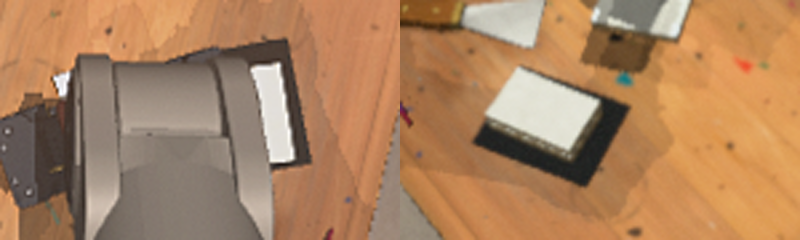

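The side view shows the second panel flush on the base (449.2,-250.5 mm at 8.0° against 449.6,-251.6 at 7.9°); the arm covers it in the top view. Now I'll grasp panel B.

>>> apply_moves(targets="0.0126 0.0103 0.05 0 0 0 87.8;0 0 0.15 0 0 0 87.8;0 0 0.15 0 0 0 87.8;0 0 0.1 0 0 0 87.8;0 0 0.06 0 0 0 87.8;0 0 0.04 0 0 0 87.8;0 0 0.03 0 0 0 87.8;0 0 0 0 0 0 87.8;0 0 0 0 0 0 87.8")

```text
t: 10.65
tool_pos: [0.4529, -0.1032, 0.0088]
ee_rot: [[0.945, 0.327, 0.001], [0.327, -0.945, -0.0], [0.001, 0.001, -1.0]]
wrist_force: [0.0, 0.0, -0.2]
grip_width: 0.0878
finger_force: 0.0
```

```bash
python3 go.py .452 -.1032 .0045 19.05
```

```text
t 10.65 pos [ 0.4529 -0.1032  0.0088] yaw 19.07 w 0.0878 F [ 0.   0.  -0.2] 0.0
j [ 0.22  0.48 -0.15  2.19  0.16  0.47 -1.3 ]
shift first [-0.0042 -0.0016  0.0213] turn [ 0.0002 -0.0003  0.0001] | shift after turn [-0.0042 -0.0016  0.0213]
```

>>> apply_moves(targets="-0.003 0 0.018 0 0 0 87.8;0 0 0 0 0 0 87.8;0 0 0 0 0 0 45;0 0 0 0 0 0 45;0 0 0 0 0 0 45;0 0 0 0 0 0 45;0 0 0 0 0 0 45;0 0 0 0 0 0 45")

```text
t: 11.45
tool_pos: [0.4518, -0.1033, 0.0047]
ee_rot: [[0.945, 0.327, 0.0], [0.327, -0.945, -0.0], [0.0, 0.0, -1.0]]
wrist_force: [-0.7, 0.2, 0.3]
grip_width: 0.0558
finger_force: 30.0
```

```bash
python3 go.py .4505 -.251 .08 7.95
```

```text
t 11.45 pos [ 0.4518 -0.1033  0.0047] yaw 19.07 w 0.0558 F [-0.7  0.2  0.3] 30.0
j [ 0.22  0.49 -0.15  2.2   0.16  0.46 -1.3 ]
shift first [-0.2475  0.6956 -0.3763] turn [ 0.     -0.      0.0618] | shift after turn [-0.1088  0.7303 -0.3763]
```

>>> apply_moves(targets="0 0 -0.05 0 0 0 45;0 0 -0.15 0 0 0 45;0 0 -0.15 0 0 0 45;0 0 -0.05 0 0 0.02 45;0 0 0 0 0 0.0218 45;0 0 0 0 0 0.02 45;-0.0088 0.06 0 0 0 0 45;-0.0167 0.1117 0 0 0 0 45;-0.0167 0.1117 0 0 0 0 45;-0.0167 0.1117 0 0 0 0 45;-0.0167 0.1117 0 0 0 0 45;-0.0167 0.1117 0 0 0 0 45;-0.0165 0.1117 0 0 0 0 45;0 0 0 0 0 0 45;0 0 0 0 0 0 45")

```text
t: 12.95
tool_pos: [0.4498, -0.2516, 0.0846]
ee_rot: [[0.99, 0.138, -0.0], [0.138, -0.99, 0.0], [-0.0, -0.0, -1.0]]
wrist_force: [-0.0, 0.3, -0.5]
grip_width: 0.0556
finger_force: 30.0
```

```bash
python3 go.py .4505 -.251 .032 7.95
```

```text
t 12.95 pos [ 0.4498 -0.2516  0.0846] yaw 7.92 w 0.0556 F [-0.   0.3 -0.5] 30.0
j [ 0.47  0.4  -0.1   2.05  0.06  0.69 -1.1 ]
shift first [ 0.0038 -0.0026  0.2632] turn [-0.0001  0.0001 -0.0002] | shift after turn [ 0.0037 -0.0027  0.2632]
```

>>> apply_moves(targets="0.003 -0.002 0.05 0 0 0 45;0 0 0.1 0 0 0 45;0 0 0.05 0 0 0 45;0 0 0.03 0 0 0 45;0 0 0.015 0 0 0 45;0 0 0 0 0 0 45;0 0 0 0 0 0 45")

```text
t: 13.65
tool_pos: [0.4513, -0.2506, 0.0361]
ee_rot: [[0.99, 0.138, 0.001], [0.138, -0.99, -0.0], [0.001, 0.0, -1.0]]
wrist_force: [-0.1, -0.3, -0.6]
grip_width: 0.0558
finger_force: 30.0
```

```bash
python3 go.py .4505 -.251 .0317 7.95
```

```text
t 13.65 pos [ 0.4513 -0.2506  0.0361] yaw 7.95 w 0.0558 F [-0.1 -0.3 -0.6] 30.0
j [ 0.46  0.49 -0.09  2.07  0.08  0.59 -1.12]
shift first [-0.0044  0.0016  0.0218] turn [ 0.0001 -0.0002  0.    ] | shift after turn [-0.0043  0.0016  0.0218]
```

>>> apply_moves(targets="-0.002 0 0.01 0 0 0 45;0 0 0.005 0 0 0 45;0 0 0 0 0 0 45")

```text
t: 13.95
tool_pos: [0.4505, -0.2506, 0.0327]
ee_rot: [[0.99, 0.138, 0.0], [0.138, -0.99, -0.0], [0.0, 0.0, -1.0]]
wrist_force: [-0.0, 0.2, 0.2]
grip_width: 0.0555
finger_force: 30.0
```

>>> apply_moves(targets="0 0 0.003 0 0 0 45;0 0 0 0 0 0 45")

```text
t: 14.15
tool_pos: [0.4505, -0.2506, 0.0321]
ee_rot: [[0.99, 0.138, 0.0], [0.138, -0.99, -0.0], [0.0, 0.0, -1.0]]
wrist_force: [-1.0, 0.2, -0.6]
grip_width: 0.0553
finger_force: 30.0
```

>>> apply_moves(targets="0 0 0.003 0 0 0 45;0 0 0 0 0 0 45")

```text
t: 14.35
tool_pos: [0.4506, -0.2506, 0.0317]
ee_rot: [[0.99, 0.138, 0.0], [0.138, -0.99, -0.0], [0.0, 0.0, -1.0]]
wrist_force: [-1.1, 1.1, 2.3]
grip_width: 0.056
finger_force: 30.0
```

>>> apply_moves(targets="0 0 0 0 0 0 64;0 0 0 0 0 0 80;0 0 0 0 0 0 87.8;0 0 0 0 0 0 87.8;0 0 -0.03 0 0 0 87.8;0 0 -0.15 0 0 0 87.8;0 0 -0.2 0 0 0 87.8;0 0 -0.2 0 0 0 87.8;0 0 -0.12 0 0 0 87.8;0 0 0 0 0 0 87.8;0 0 0 0 0 0 87.8")

```text
t: 15.45
tool_pos: [0.4505, -0.2506, 0.1718]
ee_rot: [[0.99, 0.138, 0.001], [0.138, -0.99, -0.0], [0.001, 0.001, -1.0]]
wrist_force: [0.0, -0.1, -0.0]
grip_width: 0.0878
finger_force: 0.0
```

```bash
python3 go.py .4463 .1380 .17 104
```

```text
t 15.45 pos [ 0.4505 -0.2506  0.1718] yaw 7.94 w 0.0878 F [ 0.  -0.1 -0. ] 0.0
j [ 0.48  0.28 -0.11  1.98  0.04  0.88 -1.08]
shift first [ 0.2475 -1.9271  0.0082] turn [ 4.000e-04 -0.000e+00 -5.336e-01] | shift after turn [1.8903 0.4494 0.0092]
```

>>> apply_moves(targets="0.0225 -0.1 0 0 0 0 60;0.0225 -0.175 0 0 0 0 45;0.0225 -0.175 0 0 0 0 45;0.0225 -0.175 0 0 0 0 45;0.0225 -0.175 0 0 0 0 45;0.0225 -0.175 0 0 0 0 45;0.0225 -0.175 0 0 0 0 45;0.0225 -0.175 0 0 0 0 45;0.0225 -0.175 0 0 0 0 45;0.0225 -0.175 0 0 0 0 45;0.0225 -0.175 0 0 0 0 45;0 -0.075 0 0 0 0 45;0 0 0 0 0 0 45")

```text
t: 16.75
tool_pos: [0.4449, 0.1398, 0.1701]
ee_rot: [[0.99, 0.143, -0.003], [0.143, -0.99, 0.0], [-0.003, -0.001, -1.0]]
wrist_force: [-0.1, -0.1, -0.4]
grip_width: 0.0449
finger_force: 0.0
```

>>> apply_moves(targets="0 0 0 0 0 -0.0411 45;0 0 0 0 0 -0.0411 45;0 0 0 0 0 -0.0411 45;0 0 0 0 0 -0.0411 45;0 0 0 0 0 -0.0411 45;0 0 0 0 0 -0.0411 45;0 0 0 0 0 -0.0411 45;0 0 0 0 0 -0.0411 45;0 0 0 0 0 -0.0411 45;0 0 0 0 0 -0.0411 45;0 0 0 0 0 -0.0411 45;0 0 0 0 0 -0.0411 45;0 0 0 0 0 -0.0404 45;0 0 0 0 0 0 45;0 0 0 0 0 0 45")

```text
t: 18.25
tool_pos: [0.446, 0.1363, 0.1707]
ee_rot: [[-0.237, 0.971, -0.001], [0.971, 0.237, -0.001], [-0.0, -0.002, -1.0]]
wrist_force: [-0.5, 0.1, 0.2]
grip_width: 0.0447
finger_force: 0.0
```

```bash
python3 go.py .4463 .1380 .048 104; python3 - <<'E'
from h import *
for n,b in (('top',[330,221,361,264]),('side',[141,222,188,257])):
    p=eyes.camera(n); print(n,rect(p,b,.039)); cv2.imwrite(f'pics/{n}3.png',p['pixels'][:,:,::-1])
a=cv2.imread('pics/top3.png')[190:290,120:370]; b=cv2.imread('pics/side3.png')[90:280,110:350]
cv2.imwrite('pics/m3.png',np.vstack([cv2.resize(v,(600,h),interpolation=cv2.INTER_CUBIC) for v,h in ((a,200),(b,400))]))
E
```

```text
t 18.25 pos [0.446  0.1363 0.1707] yaw 103.71 w 0.0447 F [-0.5  0.1  0.2] 0.0
j [ 0.13  0.26 -0.63  2.06  0.2   0.89 -0.38]
shift first [0.0081 0.0044 0.6136] turn [-0.0005  0.0001 -0.0016] | shift after turn [0.0079 0.0035 0.6137]
top [ 451.8 -249.3   90.8   56.7    7.8]
side [ 449.  -250.1   90.8   57.2    7.9]
```

View pics/m3.png

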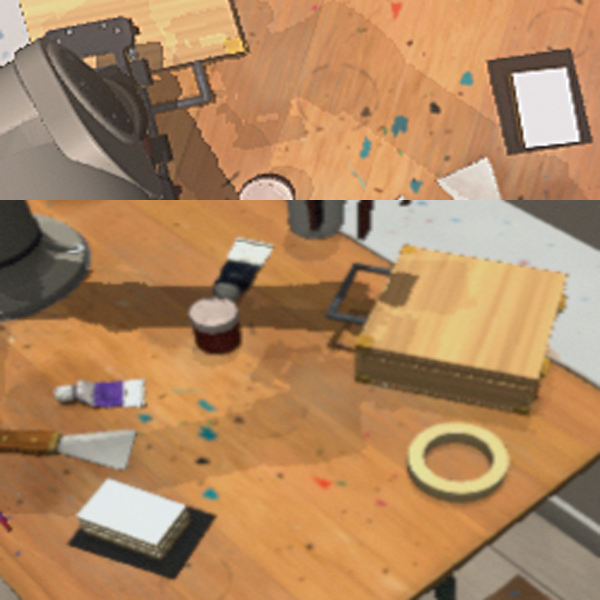

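The pile is flush in both views (top 451.8,-249.3; side 449,-250.1; 7.8°), and the box and bar are free below the gripper. Next I'll check the bar's position in the side camera.

```bash
python3 - <<'E'
from h import *
p=eyes.camera('side')
f=lambda q:np.array(q)/[2.5,400/190]+[110,90-200/(400/190)]-.4
w=toworld(p,f([[334,317],[355,268]]),.066); print(w,w.mean(0))
a=np.radians(14)
for c in ([.587,.175],):
    for l in (-50,0,50): print(l,project(p,[[c[0]-.145*np.cos(a)-l/1e3*np.sin(a),c[1]-.145*np.sin(a)+l/1e3*np.cos(a),.066]]))
print(toworld(p,f([[409,249],[565,273],[538,392],[358,360]]),.077))
E
```

```text
[[0.46349598 0.08953448]
 [0.43263895 0.18315244]] [0.44806747 0.13634346]
-50 [[242.04278715 144.07415516]]
0 [[247.66610505 132.25161131]]
50 [[252.99085012 121.06582587]]
[[0.47274026 0.24105024]
 [0.65223487 0.29609379]
 [0.7160646  0.08607871]
 [0.53160258 0.03140068]]
```

>>> apply_moves(targets="0 0.0075 0.05 0 0 0 45;0 0 0.1 0 0 0 45;0 0 0.1 0 0 0 45;0 0 0.1 0 0 0 45;0 0 0.1 0 0 0 45;0 0 0.1 0 0 0 45;0 0 0.065 0 0 0 45;0 0 0 0 0 0 45;0 0 0 0 0 0 45")

```text
t: 19.3
tool_pos: [0.4478, 0.1382, 0.0485]
ee_rot: [[-0.242, 0.97, -0.0], [0.97, 0.242, 0.0], [0.0, -0.0, -1.0]]
wrist_force: [-0.4, 0.2, 0.0]
grip_width: 0.0446
finger_force: 0.0
```

>>> apply_moves(targets="0 0 0 0 0 0 25;0 0 0 0 0 0 16;0 0 0 0 0 0 14;0 0 0 0 0 0 12;0 0 0 0 0 0 11")

```text
t: 19.8
tool_pos: [0.4479, 0.138, 0.0487]
ee_rot: [[-0.242, 0.97, 0.0], [0.97, 0.242, 0.0], [-0.0, 0.0, -1.0]]
wrist_force: [0.2, 0.2, 0.0]
grip_width: 0.0119
finger_force: 0.0
```

>>> apply_moves(targets="0 0 0 0 0 0 4;0 0 0 0 0 0 4;0 0 0 0 0 0 4")

```text
t: 20.1
tool_pos: [0.4475, 0.1378, 0.0486]
ee_rot: [[-0.242, 0.97, -0.0], [0.97, 0.242, -0.0], [-0.0, -0.0, -1.0]]
wrist_force: [-2.4, -1.4, 4.9]
grip_width: 0.0092
finger_force: 30.0
```

```bash
python3 - <<'E'
from h import *
# arc deltas (box x in = tool +y, up = -z) per 4deg with vertical tool
a=np.radians(np.arange(0,41,4)); x=245*np.cos(a)-11*np.sin(a); z=245*np.sin(a)+11*np.cos(a)
print(np.c_[np.degrees(a[1:]),-np.diff(x)/200,-np.diff(z)/200].round(4))
s=arm.observe(); print(np.round(s['joint_pos'],2), s['tool_pos'])
E
```

```text
[[ 4.00e+00  6.80e-03 -8.53e-02]
 [ 8.00e+00  1.28e-02 -8.46e-02]
 [ 1.20e+01  1.86e-02 -8.35e-02]
 [ 1.60e+01  2.44e-02 -8.20e-02]
 [ 2.00e+01  3.01e-02 -8.01e-02]
 [ 2.40e+01  3.56e-02 -7.78e-02]
 [ 2.80e+01  4.09e-02 -7.52e-02]
 [ 3.20e+01  4.61e-02 -7.21e-02]
 [ 3.60e+01  5.10e-02 -6.87e-02]
 [ 4.00e+01  5.57e-02 -6.50e-02]]
[ 0.02  0.46 -0.54  2.15  0.39  0.63 -0.55] [0.44753135 0.13784546 0.04855851]
```

>>> apply_moves(targets="0 0.003 -0.043 0 0 0 4;0 0.004 -0.043 0 0 0 4;0 0.006 -0.042 0 0 0 4;0 0.007 -0.042 0 0 0 4;0 0 0 0 0 0 4")

```text
t: 20.6
tool_pos: [0.4514, 0.1389, 0.0834]
ee_rot: [[-0.242, 0.97, -0.0], [0.97, 0.242, -0.0], [-0.0, -0.0, -1.0]]
wrist_force: [-2.8, -0.9, -1.3]
grip_width: 0.0091
finger_force: 30.0
```

```bash
python3 go.py .4475 .1378 .0826 104
```

```text
t 20.6 pos [0.4514 0.1389 0.0834] yaw 103.99 w 0.0091 F [-2.8 -0.9 -1.3] 30.0
j [ 0.05  0.4  -0.58  2.12  0.34  0.71 -0.5 ]
shift first [-0.0005 -0.02    0.0039] turn [-0.0001  0.0001 -0.0001] | shift after turn [-0.0005 -0.02    0.0039]
```

Low forces, and the bar is following. Continuing up to 40°.

>>> apply_moves(targets="0 0.009 -0.042 0 0 0 4;0 0.01 -0.0415 0 0 0 4;0 0.012 -0.041 0 0 0 4;0 0.0125 -0.041 0 0 0 4;0 0.0145 -0.04 0 0 0 4;0 0.0155 -0.04 0 0 0 4;0 0.017 -0.039 0 0 0 4;0 0.0185 -0.0385 0 0 0 4;0 0.02 -0.038 0 0 0 4;0 0.021 -0.037 0 0 0 4;0 0.0225 -0.0365 0 0 0 4;0 0.0235 -0.036 0 0 0 4;0 0 0 0 0 0 4")

```text
t: 21.9
tool_pos: [0.4882, 0.1487, 0.1778]
ee_rot: [[-0.242, 0.97, -0.003], [0.97, 0.242, -0.001], [-0.0, -0.003, -1.0]]
wrist_force: [-11.4, -1.1, 5.1]
grip_width: 0.0084
finger_force: 30.0
```

>>> apply_moves(targets="0 0.025 -0.035 0 0 0 4;0 0.026 -0.034 0 0 0 4;0 0.0275 -0.033 0 0 0 4;0 0.028 -0.032 0 0 0 4;0 0 0 0 0 0 4;0 0 0 0 0 0 4;0 0 0 0 0 0 4;0 0 0 0 0 0 4")

```text
t: 22.7
tool_pos: [0.5078, 0.154, 0.2043]
ee_rot: [[-0.243, 0.97, -0.004], [0.97, 0.243, -0.001], [-0.0, -0.005, -1.0]]
wrist_force: [-13.4, -1.5, 9.9]
grip_width: 0.0093
finger_force: 30.0
```

```bash
python3 - <<'E'
from h import *
s=arm.observe(); print(s['t'],s['tool_pos'],np.round(s['ee_rot'],3)[:,2],s['wrist_force'],s['grip_width'],s['finger_force'])
g=s['tool_pos'][2]+arm.pinch_z
# angle from height change of the bar, and from position
from scipy.optimize import brentq
print('angle',np.degrees(brentq(lambda a:245*np.sin(a)+11*np.cos(a)-11-1000*(s['tool_pos'][2]-.0486),0,1)), 'bar z',g)
for n,b in (('top',[330,221,361,264]),('side',[141,222,188,257])):
    p=eyes.camera(n); print(n,rect(p,b,.039)); cv2.imwrite(f'pics/{n}4.png',p['pixels'][:,:,::-1])
cv2.imwrite('pics/m4.png',cv2.resize(cv2.imread('pics/side4.png')[40:280,110:370],None,fx=2.4,fy=2.4,interpolation=cv2.INTER_CUBIC))
E
```

```text
22.7 [0.50783895 0.1539638  0.20434967] [-0.004 -0.001 -1.   ] [-13.44358129  -1.48973462   9.93320604] 0.00927492520505174 29.966571629047394
angle 40.26711996247899 bar z 0.22304967420219157
top [ 451.8 -249.3   90.8   56.7    7.9]
side [ 449.  -250.1   90.9   57.3    8. ]
```

View pics/m4.png

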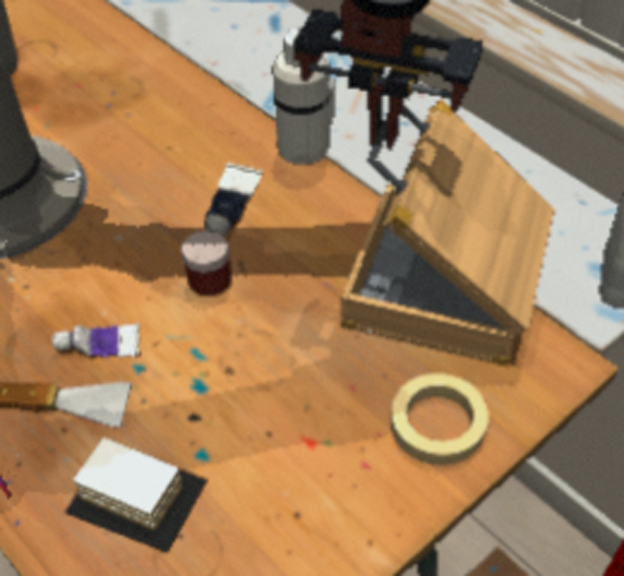

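The lid is open with the bar between the fingers, and the pile, tape and tube haven't moved. I'll check the angle against the lid corners near (277,129) and (295,86).

```bash
python3 - <<'E'
from h import *
p=eyes.camera('side'); y=np.radians(14)
c=np.array([.5865,.174]); ux=np.array([np.cos(y),np.sin(y)]); uy=np.array([-np.sin(y),np.cos(y)])
print('seen',np.array([[400,212],[440,104]])/2.4+[110,40])
for d in (34,37,40,43,46):
    a=np.radians(d); X=[]
    for s in (-.1,.1):
        r=.2*np.cos(a)-.022*np.sin(a); X.append([*(c+ux*(.1-r)+uy*s),.055+.2*np.sin(a)+.022*np.cos(a)])
    print(d,project(p,X).round(1).tolist())
s=arm.observe();print(s['tool_pos'],s['wrist_force'])
E
```

```text
seen [[276.66666667 128.33333333]
 [293.33333333  83.33333333]]
34 [[269.3, 132.5], [289.7, 84.4]]
37 [[272.2, 130.8], [292.4, 82.6]]
40 [[275.3, 129.2], [295.3, 80.9]]
43 [[278.6, 127.8], [298.3, 79.3]]
46 [[282.1, 126.5], [301.5, 77.8]]
[0.50782204 0.15397055 0.20433152] [-12.94947414  -1.54239268   9.04318542]
```

The corners also give about 40°, and the hold is steady. Handing in.

```bash
python3 -c "
from bench import workorder
print(workorder.sign_off())"
```

```text
the job is handed in; nothing more can be done
None
```

The job is handed in, with no verdict returned: both panels are piled flush on the base (about 2 mm and 0.1° off by camera), the lid is held open at about 40° by its bar, and the tape roll and paint tube were left alone.

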